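Lock the price-card stand and hold a spring clip gaping over the card

TASK

On the bakery counter, push the price-card carrier fully home along its rail against the end stop, then swing its brass latch fully across to lock it. Then pick up the red spring clip by its handles, squeeze it wide open against its spring, and hold it level and gaping over the gilt upright edge of the card, jaws either side of the card near mid-height and pointing straight along it, reaching well past the edge but touching nothing, so that I can slip a tag in. Finish while still holding it there squeezed open, and leave the jar, the gift box and the tin where they are.

Things in the scene. Friction and masses are not known exactly. Their poses are not given: they have to be found in the camera images.
- stand: The card stand, fixed on the counter: a steel rail 60 mm wide (x), 18 mm high, along its own y axis from y = -115 to +185 mm. Origin on the counter under the rail's middle line, z up. A dark end stop, top at 44 mm, is near its +y end; the latch foot, a dark pad 26 mm high, is on its -x side around y = 125 mm. Carries the carrier and the latch. Its place varies; its yaw is within 0.3 rad of 0.
- carrier (a joint): The card carrier's slide along the stand's +y axis, in m: 0 is the -y end of its travel, 0.08 is fully home against the end stop. Starts in 0 to 0.03 and stays where it is left (friction about 2 N, damping 6 N per m/s). The card and the blue post stand on it. The latch locks behind the brass pin at its front.
- post_top (a point): Top centre of the blue upright post on the carrier, by which to push or pull it: 14 mm diameter, rising 51 mm from a black arm (top 34 mm above the counter) to 85 mm above the counter. 60 mm to the -x side of the card. Axes parallel to the stand's, at every position of the slide.
- card_edge (a point): Point on the card's gilt upright edge (its -y edge), 80 mm above the counter; the card runs from here along +y of this point, axes parallel to the stand's. Card: upright, 4 mm thick (x), 100 mm wide (y), from 30 to 120 mm above the counter. A black block up to 36 mm high holds its middle 44 mm; the 28 mm at the gilt edge hang free over the 18 mm high rail.
- latch (a joint): Angle of the brass latch about its upright pivot, in rad: 0 is fully across (locked behind the carrier's pin), 1.3 is wide open; growing means clockwise seen from above. It starts between 1.05 and 1.25 and stays where it is left (friction 0.04 N m, about 1 N at the green peg). Shut it before the carrier is home and it blocks the carrier.
- latch_top (a point): Top centre of the green upright peg on the latch's tail: 12 mm diameter, rising from 38 to 85 mm above the counter, 50 mm from the pivot. At latch 0 it is straight to the stand's -x side of the pivot; wide open it is nearly at the +y side.
- latch_pivot (a point): Pivot of the latch, 41 mm above the counter, fixed on the stand at x = -60, y = 125 mm.
- board: A square wooden board, 150 mm by 150 mm and 12 mm thick, fixed on the counter, on which the clip lies at the start. Origin under its middle.
- clip: Red spring clip like a big clothes peg, loose, 64 g, lying on its side, 26 mm tall (z). Origin: at its underside, under the upright pivot pin; x points out through the jaws, y across them, z up. Jaws reach x = +50 mm; the handles flare back to x = -42 mm, 43 mm over their outsides. Squeezing them together in y opens the jaws. At the start the jaws point to +y (robot's left), give or take 0.6 rad.
- clip_left (a joint): Turn of the clip's +y arm about the pivot, in rad: 0 shut, 0.24 fully open, handles then parallel and about 21 mm over their outsides. The -y arm mirrors it. Jaw tip gap: about 2 mm shut, 26 mm fully open. Squeezed near x = -30 mm it takes 5 to 7 N a side to begin and 8 to 11 N to open fully; 15 to 30 N holds it firmly open.
- clip_mouth (a point): Middle of the jaw tips, x = 48 mm, 13 mm above the clip's underside (half its height). Axes those of the clip.
- jar: Bystander: amber glass jar with a brass cap, 64 mm diameter, 95 mm high. Origin under its middle.
- giftbox: Bystander: pink gift box with a gold band, 85 by 85 by 55 mm. Origin under its middle.
- tin: Bystander: green tin, 56 mm diameter, 60 mm high. Origin under its middle.
There are look-alikes about, which are no part of the job. There is more than one size of the clip; the job needs the largest.

How it is judged:
On the way, in this order (a step that is already met when the one before it is completed fails the run):
1. the card carrier is fully home against its stop (value of joint carrier above 0.076 m), for 0.1 s.
2. the latch is swung across, with the carrier still home (value of joint carrier above 0.076 m and value of joint latch below 0.12 rad), for 0.1 s.
3. the clip is lifted off the board, in the fingers (height (world z) of clip above 0.03 m and contact force between clip and board below 0.05 N and contact force between the fingers and clip above 1 N), for 0.1 s.
At the end, for the whole second after the job is handed in: For the last second: carrier home (over 76 mm), latch under 0.12 rad, clip held still in the fingers, open over 0.16 rad, level within 0.3 and in line within 0.25 rad; card edge 5 to 30 mm inside the tips, within 8 mm of centre and 22 mm of mid-height; clip touching no stand, card or board (all of step 2 and value of joint clip_left above 0.16 rad and x of card_edge in the frame of clip between 0.018 and 0.044 m and y of card_edge in the frame of clip between -0.008 and 0.008 m and z of card_edge in the frame of clip between -0.012 and 0.035 m and angle between the x axis of clip and the y axis of card_edge, either way round below 0.25 rad and angle between clip's own z axis and vertical below 0.3 rad and contact force between clip and stand below 0.2 N and contact force between clip and board below 0.2 N and contact force between the fingers and clip above 3 N and height (world z) of clip above 0.04 m and linear speed of clip below 0.03 m/s); the arm keeps its last pose, push and grip.
It fails at once if the jar is moved or knocked over (distance of jar from where it was at the start of the episode above 0.03 m or angle between jar's own z axis and vertical above 0.5 rad).
It fails at once if the gift box is moved or knocked over (distance of giftbox from where it was at the start of the episode above 0.03 m or angle between giftbox's own z axis and vertical above 0.5 rad).
It fails at once if the tin is moved or knocked over (distance of tin from where it was at the start of the episode above 0.03 m or angle between tin's own z axis and vertical above 0.5 rad).
It also fails if it takes over 64 s, if anything falls off the work surface, if the arm or the gripper's body presses on something with over 40 N, if the wrist force passes 120 N, or if a joint passes its speed limit or range.

ROBOT

A 6-joint arm with a two-finger parallel gripper is mounted at the origin on the work surface. World frame = base frame: x ahead of the robot, y to its left, z up, the work surface at z = 0. Lengths are in m, angles in rad, forces in N, time in s.
With the tool pointing down it reaches from about 0.325 to 0.9 m from the base axis. Payload 6.1 kg.
Tool frame: the origin (TCP) lies midway between the tips of the shut fingers; the grasp point (between the pads) lies 19 mm behind it; z points along the fingers, y is the line along which they close (so a half turn about z gives the same grasp; the last joint's range is limited). The gripper opens to 85 mm and grips with 20 to 120 N. Pads are 22 mm wide; open, the fingers measure 114 mm over their backs; the gripper's body (76 mm by 85 mm) begins 54 mm behind the grasp point. The pads swing forward as they close: fully open they stand 13 mm farther back than shut.
Start: joints at [-1.371, 0.22, 1.526, -0, 1.395, -0.126], TCP at [0.2, -0.592, 0.231] pointing down, gripper open.
Joint ranges: [-2.98, 2.98], [-0.91, 2.08], [0.09, 2.57], [-1.24, 4.39], [0.2, 2.65], [-2.68, 2.68]. Speed limits (rad/s): [2.57, 2.57, 3.01, 3.14, 3.14, 3.14].

INTERFACE

Orientations are given as [roll, pitch, yaw] about the fixed x, y, z axes, in that order (R = Rz(yaw) Ry(pitch) Rx(roll)).
In Python, from plant import movep, move_l, set_joints, gripper_to, hold, inverse_kinematics, observe, get_image, get_calibration, Unreachable, job_done gives the robot as it stands. Calls block until the motion is done:
- movep(position, orientation): joint-space move of the TCP to a pose.
- move_l(position, feed=0.15, rotation=None, max_force=None): straight line of the TCP; rotation=None keeps the orientation; feed is the mean speed in m/s. With max_force (N) it stops when the force on the tool has changed by that much, and returns True; else False.
- set_joints(angles): joint-space move.
- gripper_to(opening, f_grip=None): finger opening in m; f_grip is the grip in N (None keeps the last); returns when the fingers have stopped.
- hold(seconds).
- inverse_kinematics(position, orientation): joint angles nearest the present ones, or None.
- observe(): the state.
- get_image(name): name is "scene" or "top" or "wrist"; returns (picture, depth): 384x512x3 uint8, red, green, blue; 384x512 float32, m along the optical axis (not along the pixel's ray), 0 where there is no reading.
- get_calibration(name): a dict with "intrinsics" (3x3 intrinsics, pixels), "world_from_camera" (4x4, takes a point from camera to world coordinates). Camera axes: x right, y down, z forward; pixel columns grow to the right and rows downward; lengths in m; the calibration is good to about 2 mm. A picture is of the moment at which its call begins: read the wrist's pose just before it. get_calibration takes no time and is no camera call; for the wrist camera it gives the pose at the moment of the call.
A pose or a line that the arm cannot do raises Unreachable and nothing moves.
- job_done(): hands the job in; it is judged then, once.
The state is a dict: "time_s": time; "q": joint angles; "joint_velocities": joint speeds; "joint_torque": joint torques, N m; "eef_pos": TCP position; "tcp_rot": TCP orientation; "ft_force": force on the tool from outside, world axes, zero at the start; "torque": the same for the moment, N m; "opening": finger opening in m; "grasp_force": force on a finger pad.
Only numpy, scipy, OpenCV 4.12 (cv2) and the standard library are available. Lean on these libraries where they do the work, as an engineer would, in place of code of your own. Each camera call takes 0.05 s, during which the arm holds its last target. There are 200 camera calls.

## Working session

There is one attempt and no reset: what is moved stays moved. The work goes in short steps, each a Python script; the robot and the scene stay as the last script left them, time stands still between calls to the robot, and variables do not carry over. Pictures are saved under pics/ and viewed, at most 10 in all, crops included, and the job is handed in when it is done.

```bash
mkdir -p pics; ls
cat > h.py <<'E'
import numpy as np, cv2
from plant import *
def save(n,name,crop=None,s=1):
    im,d=get_image(n); c=get_calibration(n)
    np.savez('pics/'+name+'.npz',im=im,d=d,K=c['intrinsics'],T=c['world_from_camera'])
    o=im[:,:,::-1]
    cv2.imwrite('pics/'+name+'.png',o)
    return im,d
def load(name):
    z=np.load('pics/'+name+'.npz'); return z['im'],z['d'],z['K'],z['T']
def ray(K,T,u,v):
    r=T[:3,:3]@np.linalg.inv(K)@np.array([u,v,1.]); return T[:3,3],r
def onplane(K,T,u,v,z):
    o,r=ray(K,T,u,v); return o+r*(z-o[2])/r[2]
def cloud(d,K,T):
    v,u=np.indices(d.shape); P=np.stack([u,v,np.ones_like(u)],-1)@np.linalg.inv(K).T*d[...,None]
    return P@T[:3,:3].T+T[:3,3]
E
python3 - <<'E'
from h import *
save('top','top0');save('scene','scene0')
a=cv2.imread('pics/top0.png');b=cv2.imread('pics/scene0.png')
for n in('top','scene'):
    c=get_calibration(n);print(c['intrinsics'],c['world_from_camera'])
print(observe())
E
```

```text
pics
[[358.94550547   0.         258.64404262]
 [  0.         358.94550547 192.67094002]
 [  0.           0.           1.        ]] [[ 0.01999584 -0.99205006  0.12424513  0.49076124]
 [-0.99968077 -0.01791888  0.01781186 -0.10465923]
 [-0.01544392 -0.12456163 -0.99209167  0.8546983 ]
 [ 0.          0.          0.          1.        ]]
[[490.11552256   0.         253.96737441]
 [  0.         490.11552256 196.55877117]
 [  0.           0.           1.        ]] [[ 0.27250872  0.7021012  -0.65786998  1.36369707]
 [ 0.96212794 -0.20381504  0.1810228  -0.3079708 ]
 [-0.00698748 -0.68228538 -0.73105255  0.90198078]
 [ 0.          0.          0.          1.        ]]
{'time_s': 0.1, 'q': array([-1.37111645e+00,  2.21152841e-01,  1.52753043e+00,  6.64226219e-06,
        1.39473736e+00, -1.26142333e-01]), 'joint_velocities': array([ 0.0005752 , -0.00105742, -0.00379926, -0.00026965,  0.00149093,
        0.000407  ]), 'joint_torque': array([ 8.36628096e-04, -4.98243070e+01, -3.90546405e+01, -2.76249275e-04,
        5.61355264e-03,  3.86601130e-05]), 'eef_pos': array([ 0.19991391, -0.59156116,  0.23028735]), 'tcp_rot': array([-3.13978002e+00, -2.36459712e-04,  3.25820830e-01]), 'ft_force': array([-0.98999027, -0.84406879,  0.02813026]), 'torque': array([ 0.00137342, -0.01279516,  0.02972843]), 'grasp_force': 0.0, 'opening': 0.08526852478832446}
```

View pics/top0.png

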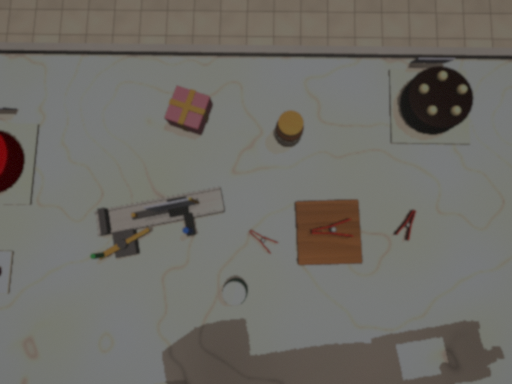

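View pics/scene0.png

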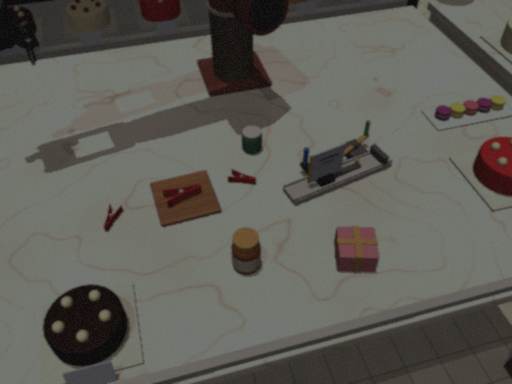

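The top view (up = +x, left = +y) shows the stand at about (100-223, 190-255), the blue post at (187,231), the green peg at (97,256) and the board at (295-361, 200-265). The big clip's pin is at (333,229), with its jaws to the left. Next I'll measure these.

Run:
```python
from h import *
for n in('top0','scene0'):
    im,d,K,T=load(n); P=cloud(d,K,T); hsv=cv2.cvtColor(im,cv2.COLOR_RGB2HSV)
    H,S,V=[hsv[...,i].astype(int) for i in range(3)]
    ms={'blue':(H>100)&(H<128)&(S>110),'green':(H>40)&(H<90)&(S>90),'red':((H<6)|(H>174))&(S>130),'wood':(H>6)&(H<18)&(S>100)}
    print(n)
    for k,m in ms.items():
        m=m&(P[...,0]>.2)&(P[...,0]<.75)&(abs(P[...,1])<.45)
        c,l,st,ce=cv2.connectedComponentsWithStats(m.astype(np.uint8))
        for i in range(1,c):
            if st[i,4]<8: continue
            q=P[l==i]; print(k,st[i],ce[i].round(1),'P med',np.median(q,0).round(3),'zmax',q[:,2].max().round(3), 'top',q[q[:,2]>q[:,2].max()-.008].mean(0).round(3))
    # rail / card
    reg=(P[...,0]>.35)&(P[...,0]<.55)&(P[...,1]>-.05)&(P[...,1]<.4)
    for lo,hi in((.012,.024),(.038,.048),(.105,.13)):
        m=reg&(P[...,2]>lo)&(P[...,2]<hi); q=P[m]
        if len(q)>5:
            r=cv2.minAreaRect((q[:,:2]*1000).astype(np.float32)); print(lo,len(q),r,cv2.boxPoints(r).round(0).tolist(),np.median(q[:,2]))
im=cv2.imread('pics/top0.png')[170:280,80:240];im2=cv2.imread('pics/top0.png')[190:275,285:370]
a=cv2.resize(im,None,fx=3,fy=3,interpolation=2);b=cv2.resize(im2,(330,330),interpolation=2)
s=cv2.resize(cv2.imread('pics/scene0.png')[110:240,140:400],(0,0),fx=3,fy=3,interpolation=2)[:, :780]
cv2.imwrite('pics/c1.png',np.clip(1.6*np.hstack([a[:240+90],b[:330]]).astype(float),0,255))
print(a.shape,b.shape)
```

```text
top0
blue [183 227   7   6  29] [186.4 229.8] P med [0.504 0.063 0.085] zmax 0.088 top [0.504 0.063 0.085]
green [ 91 254   6   4  16] [ 93.2 255.6] P med [0.446 0.259 0.084] zmax 0.087 top [0.446 0.259 0.084]
red [398 211  16  20  61] [408.  218.8] P med [ 0.543 -0.439  0.018] zmax 0.023 top [ 0.54  -0.434  0.019]
red [312 219  38  15  91] [327.7 226.7] P med [ 0.518 -0.247  0.038] zmax 0.041 top [ 0.519 -0.249  0.038]
red [407 231   3   8  10] [408.1 234.6] P med [ 0.505 -0.435  0.02 ] zmax 0.021 top [ 0.505 -0.435  0.019]
red [327 232  25   5  37] [339.1 233.9] P med [ 0.503 -0.275  0.038] zmax 0.041 top [ 0.503 -0.272  0.038]
wood [181 123   3   5   9] [182.4 125. ] P med [0.748 0.091 0.047] zmax 0.056 top [0.749 0.089 0.054]
wood [277 125  25  16 125] [287.3 134.7] P med [ 0.718 -0.151  0.071] zmax 0.096 top [ 0.724 -0.14   0.091]
wood [ 296  200   66   65 3687] [327.8 232.1] P med [ 0.504 -0.252  0.012] zmax 0.855 top [ 0.491 -0.105  0.855]
wood [318 228  12   5  39] [324.1 230. ] P med [ 0.511 -0.244  0.013] zmax 0.039 top [ 0.506 -0.239  0.038]
0.012 1067 ((471.2548522949219,
[... 2185 characters left out ...]
5, 113.25390625), (370.3070983886719, 151.32591247558594), 73.19208526611328) [[374.0, -42.0], [519.0, -86.0], [626.0, 269.0], [481.0, 312.0]] 0.018614585260858962
0.038 252 ((475.3428649902344, 112.83860778808594), (352.5237121582031, 129.76296997070312), 75.07464599609375) [[367.0, -41.0], [493.0, -74.0], [583.0, 266.0], [458.0, 300.0]] 0.04219438074515852
0.105 7 ((548.62548828125, 139.57125854492188), (11.871063232421875, 2.2040326595306396), 89.26465606689453) [[547.0, 134.0], [550.0, 134.0], [550.0, 145.0], [548.0, 146.0]] 0.11901823598491323
(330, 480, 3) (330, 330, 3)[ WARN:0@0.415] global loadsave.cpp:1063 imwrite_ Unsupported depth image for selected encoder is fallbacked to CV_8U.
```

View pics/c1.png

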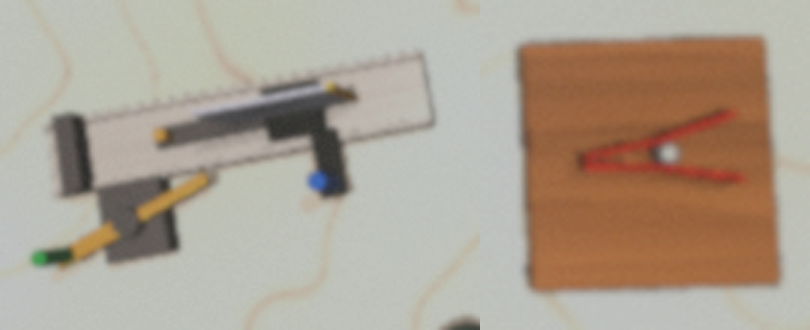

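The enlarged crop shows the clip's jaw tips at (580,160), its pin at (668,153) and handles on the right. On the stand, the latch pivot is at (128,222), the green peg at (40,258), the post at (317,180), and the rail corners at (422,53) and (435,123). Next I'll take wrist views over the clip and the stand.

Run:
```python
from h import *
movep([.47,-.26,.30],[np.pi,0,.25]); save('wrist','w1')
movep([.45,.12,.33],[np.pi,0,.25]); save('wrist','w2')
print(observe()['time_s'],observe()['q'])
for y in(np.pi/2,-np.pi/2):
  for p in ([.51,-.28,.02],[.59,-.09,.09],[.5,.06,.065]):
    print(y,p,inverse_kinematics(p,[np.pi,0,y]))
for n,f in(('w1',1),('w2',1)):
    a=cv2.imread(f'pics/{n}.png'); cv2.imwrite(f'pics/{n}b.png',np.clip(a*1.5,0,255).astype(np.uint8))
```

```text
3.2167 [ 8.90382537e-02 -2.17250439e-01  1.78245051e+00 -3.79033036e-04
  1.57671386e+00  1.41137790e+00]
1.5707963267948966 [0.51, -0.28, 0.02] [-0.63760077  0.36162226  1.78498015  0.          0.99499025 -0.63760077]
1.5707963267948966 [0.59, -0.09, 0.09] [-0.28345605  0.29271314  1.7193439   0.          1.12953561 -0.28345605]
1.5707963267948966 [0.5, 0.06, 0.065] [-3.72920753e-02  1.22635965e-01  1.97506347e+00 -4.44089210e-16
  1.04389322e+00 -3.72920753e-02]
-1.5707963267948966 [0.51, -0.28, 0.02] [-6.37600775e-01  3.61622257e-01  1.78498015e+00 -4.44089210e-16
  9.94990246e-01  2.50399188e+00]
-1.5707963267948966 [0.59, -0.09, 0.09] None
-1.5707963267948966 [0.5, 0.06, 0.065] None
```

View pics/w1b.png

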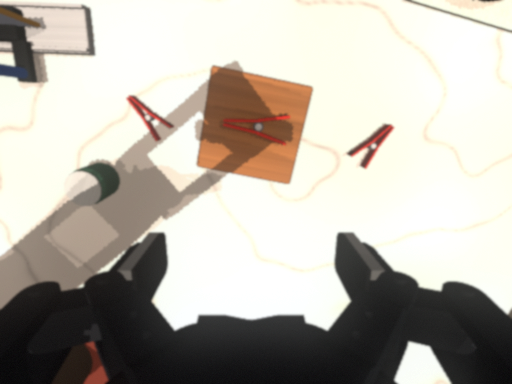

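View pics/w2b.png

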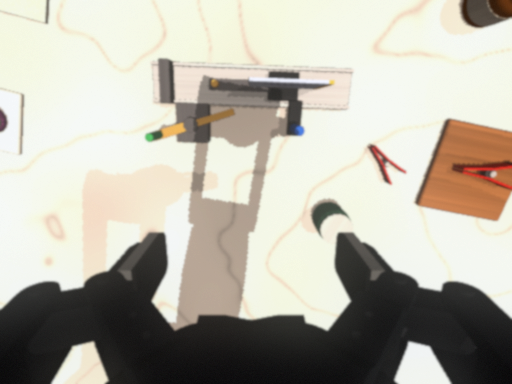

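In wrist view 1 the clip's pin is at (258,127), its jaw tips at (224,123), and its handle ends at (288,117) and (285,142). In view 2 the rail corners are (353,69), (349,110) and (154,63). The post is at (299,130), the peg at (150,136), and the card's gilt edge at about (331,83).

Run:
```python
from h import *
for n,pts in(('w1',{'pin':(258,127,.038),'tip':(224,123,.038),'h1':(288,117,.038),'h2':(285,142,.038)}),
 ('w2',{'RT':(353,69,.018),'RB':(349,110,.018),'LT':(154,63,.018),'post':(299,130,.085),'peg':(150,136,.085),'gilt':(332,83,.12),'cardL':(210,80,.12)}),
 ('top0',{'RT':(220.7,187.7,.018),'RB':(225,211,.018),'LT':(97.7,209.3,.018),'post':(186.4,229.8,.085),'peg':(93.2,255.6,.085),'pivot':(122.7,244,.041),'pin':(333.2,229.4,.038),'tip':(311,231.2,.038)}),('scene0',{'post':(305.4,149,.085),'peg':(366.8,121.5,.085),'gilt':(308.5,162,.12)})):
    im,d,K,T=load(n)
    for k,(u,v,z) in pts.items():
        P=cloud(d,K,T); w=P[int(v)-1:int(v)+2,int(u)-1:int(u)+2].reshape(-1,3)
        print(n,k,onplane(K,T,u,v,z).round(4),'depth',w[w[:,2].argmax()].round(3))
    if n[0]=='w':
        hsv=cv2.cvtColor(im,cv2.COLOR_RGB2HSV).astype(int);H,S,V=[hsv[...,i] for i in range(3)]
        m=((H<6)|(H>174))&(S>130)&(P[...,2]>.03)&(P[...,2]<.045)
        if n=='w1':
            q=P[m]; print('clip',len(q),q.mean(0),np.median(q[:,2]),cv2.minAreaRect((q[:,:2]*1000).astype(np.float32)))
        else:
            for nm,mm in(('blue',(H>100)&(H<128)&(S>110)),('green',(H>40)&(H<90)&(S>90))):
                q=P[mm&(P[...,2]>.075)&(P[...,2]<.095)]; print(nm,len(q),q.mean(0).round(4))
            # rail edge fit: white top z .013-.023 column extremes
            m=(P[...,2]>.110)&(P[...,2]<.13)&(P[...,0]>.4); q=P[m];vx=cv2.fitLine(q[:,:2].astype(np.float32),cv2.DIST_L2,0,.01,.01).ravel();t=(q[:,:2]-vx[2:])@vx[:2]
            print('card line',vx,'ends',vx[2:]+vx[:2]*t.min(),vx[2:]+vx[:2]*t.max(),'yaw',np.arctan2(-vx[0],vx[1]))
```

```text
w1 pin [ 0.5143 -0.2598  0.038 ] depth [ 0.516 -0.261  0.039]
w1 tip [ 0.5079 -0.2124  0.038 ] depth [ 0.507 -0.214  0.039]
w1 h1 [ 0.5377 -0.2968  0.038 ] depth [ 0.537 -0.295  0.04 ]
w1 h2 [ 0.5035 -0.3024  0.038 ] depth [ 0.502 -0.301  0.038]
clip 390 [ 0.51222409 -0.25517339  0.03767423] 0.03802564396920605 ((277.830322265625, -150.4215850830078), (86.58383178710938, 598.6814575195312), 65.05997467041016)
w2 RT [0.6097 0.0017 0.018 ] depth [0.608 0.005 0.026]
w2 RB [ 0.5523 -0.0125  0.018 ] depth [ 0.555 -0.017  0.002]
w2 LT [0.5447 0.2916 0.018 ] depth [0.543 0.287 0.025]
w2 post [0.5059 0.066  0.085 ] depth [0.507 0.068 0.086]
w2 peg [0.4485 0.2596 0.085 ] depth [0.449 0.259 0.086]
w2 gilt [0.5684 0.0505 0.12  ] depth [0.569 0.051 0.122]
w2 cardL [0.5364 0.1902 0.12  ] depth [0.517 0.136 0.473]
blue 67 [0.5058 0.0667 0.0851]
green 46 [0.4473 0.2601 0.0848]
card line [ 0.21104759 -0.97747576  0.55930924  0.0981684 ] ends [0.54891519 0.1463089 ] [0.57003395 0.04849647] yaw -2.9289463
top0 RT [6.057e-01 1.000e-04 1.800e-02] depth [0.604 0.003 0.025]
top0 RB [ 0.5509 -0.0118  0.018 ] depth [ 0.553 -0.009  0.016]
top0 LT [0.5493 0.2881 0.018 ] depth [0.548 0.277 0.046]
top0 post [0.5043 0.0622 0.085 ] depth [0.506 0.06  0.088]
top0 peg [0.4457 0.2588 0.085 ] depth [0.447 0.261 0.087]
top0 pivot [0.4703 0.2145 0.041 ] depth [0.47  0.214 0.042]
top0 pin [ 0.5125 -0.2599  0.038 ] depth [ 0.511 -0.259  0.04 ]
top0 tip [ 0.5075 -0.21    0.038 ] depth [ 0.506 -0.212  0.04 ]
scene0 post [0.5077 0.0624 0.085 ] depth [ 1.364 -0.308  0.902]
scene0 peg [0.4498 0.2561 0.085 ] depth [0.447 0.257 0.088]
scene0 gilt [0.5893 0.0379 0.12  ] depth [0.569 0.048 0.103]
```

```bash
cat >> h.py <<'E'
YAW=.215
ex=np.array([np.cos(YAW),np.sin(YAW),0]); ey=np.array([-np.sin(YAW),np.cos(YAW),0])
PI=np.pi
E
python3 - <<'E'
from h import *
print(load('w2')[3][:3,3], load('w2')[3][:3,2])
gripper_to(0.0,40)
post=np.array([.506,.0655,0])
s=post-.045*ey
movep([*s[:2],.16],[PI,0,YAW]); move_l([*s[:2],.064],.15)
o0=observe()
hit=move_l([*(post+.075*ey)[:2],.064],.05,max_force=14)
o=observe(); print(hit,o['eef_pos'],o['ft_force'],o['time_s'], (o['eef_pos']-post)@ey,(o['eef_pos']-post)@ex)
E
```

```text
[0.51691893 0.13609755 0.47277756] [-0.26147309 -0.06659216 -0.96291085]
True [0.49939608 0.09610576 0.06393148] [ 1.53603685 -6.53288947  1.1601725 ] 7.1083 0.03131003766645681 7.779058121237535e-05
```

Run:
```python
from h import *
p=observe()['eef_pos']
hit=move_l(p+.01*ey,.03,max_force=20)
o=observe(); print(hit,(o['eef_pos']-p)@ey,o['ft_force']@ey)
p=o['eef_pos']
move_l(p-.03*ey,.15); move_l(p-.03*ey+[0,0,.12],.25)
movep([.44,.12,.33],[PI,0,.215]); save('wrist','w3'); print(observe()['time_s'])
im,d,K,T=load('w3');P=cloud(d,K,T)
m=(P[...,2]>.110)&(P[...,2]<.13)&(P[...,0]>.4)&(P[...,1]<.3); q=P[m];vx=cv2.fitLine(q[:,:2].astype(np.float32),cv2.DIST_L2,0,.01,.01).ravel();t=(q[:,:2]-vx[2:])@vx[:2]
print('card line',vx,'ends',vx[2:]+vx[:2]*t.min(),vx[2:]+vx[:2]*t.max(),'yaw',np.arctan2(vx[0],-vx[1]))
hsv=cv2.cvtColor(im,cv2.COLOR_RGB2HSV).astype(int);H,S,V=[hsv[...,i] for i in range(3)]
for nm,mm in(('blue',(H>100)&(H<128)&(S>110)),('green',(H>40)&(H<90)&(S>90))):
    q=P[mm&(P[...,2]>.075)&(P[...,2]<.095)]; print(nm,len(q),q.mean(0).round(4))
a=cv2.resize(im[30:190,90:380,::-1],None,fx=2.7,fy=2.7,interpolation=2); cv2.imwrite('pics/w3b.png',np.clip(a*1.4,0,255).astype(np.uint8))
```

```text
True -0.00014942385753788587 -6.520997082868403
9.1
card line [ 0.20956188 -0.97779536  0.54817444  0.14614528] ends [0.53738553 0.19648529] [0.55818994 0.09941395] yaw 0.21112686
blue 72 [0.4944 0.1164 0.0845]
green 45 [0.4467 0.26   0.0841]
```

View pics/w3b.png

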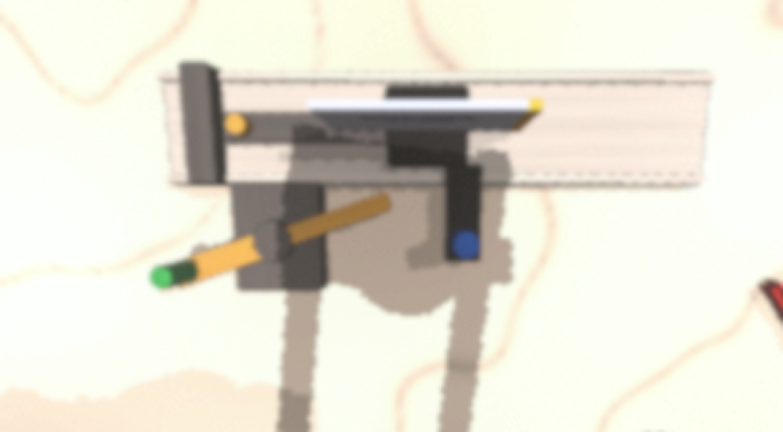

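The carrier is home: its pin arm meets the end stop, the hard stop was felt, and it travelled about 51 mm. The latch is still open, with the peg at (160,276) in the crop. Next I'll swing it shut.

Run:
```python
from h import *
pv=np.array([.471,.2155,0])
def fp(th,off,z=.058):
    p=pv+.05*(-ex*np.cos(th)+ey*np.sin(th))+off*(ex*np.sin(th)+ey*np.cos(th)); p[2]=z
    return p,[PI,0,YAW-th+PI]
p,r=fp(1.25,.036,.15); movep(p,r); p,_=fp(1.25,.036); move_l(p,.15)
for th in np.linspace(1.2,-.06,8):
    p,r=fp(th,.0205); hit=move_l(p,.07,rotation=r,max_force=16)
    o=observe(); print(round(th,2),hit,o['ft_force'].round(1))
    if hit and th>.1: break
    if hit: break
p=observe()['eef_pos']; print(p,observe()['time_s'])
```

```text
1.2 False [ 0.8 -0.3 -0. ]
1.02 False [0.3 0.  0.4]
0.84 False [-0.4  1.2  0. ]
0.66 False [-0.   0.4  0.1]
0.48 False [-0.2 -0.1  0.2]
0.3 False [1.3 0.2 1.1]
0.12 False [ 0.3  0.3 -0.3]
-0.06 True [-0.7  9.2  0.6]
[0.41780485 0.22646372 0.05829188] 13.9333
```

Run:
```python
from h import *
p=observe()['eef_pos']
move_l(p+.025*ey,.15); move_l(p+.025*ey+[0,0,.12],.25)
gripper_to(.085)
movep([.44,.12,.33],[PI,0,.215]); save('wrist','w4'); print(observe()['time_s'])
im,d,K,T=load('w4');P=cloud(d,K,T)
m=(P[...,2]>.110)&(P[...,2]<.13)&(P[...,0]>.4)&(P[...,1]<.3); q=P[m];vx=cv2.fitLine(q[:,:2].astype(np.float32),cv2.DIST_L2,0,.01,.01).ravel();t=(q[:,:2]-vx[2:])@vx[:2]
print('card ends',vx[2:]+vx[:2]*t.min(),vx[2:]+vx[:2]*t.max())
hsv=cv2.cvtColor(im,cv2.COLOR_RGB2HSV).astype(int);H,S,V=[hsv[...,i] for i in range(3)]
for nm,mm in(('blue',(H>100)&(H<128)&(S>110)),('green',(H>40)&(H<90)&(S>90))):
    q=P[mm&(P[...,2]>.075)&(P[...,2]<.095)]; m_=q.mean(0);print(nm,len(q),m_.round(4))
    r=m_-[.471,.2155,0]; print('theta',np.arctan2(r@ey,-r@ex))
```

```text
18.1917
card ends [0.53756344 0.19752901] [0.55889291 0.09968052]
blue 77 [0.4949 0.1169 0.085 ]
theta -1.5935037169542288
green 34 [0.4244 0.2076 0.0854]
theta 0.04672730685384779
```

The latch reads about 0.05 rad and the carrier is still home, with the card edge at about (0.5587, 0.0996). Now for the clip.

Run:
```python
from h import *
cy=1.72; d=np.array([np.cos(cy),np.sin(cy),0]); pin=np.array([.5147,-.2603,0])
g=pin-.029*d
movep([*g[:2],.15],[PI,0,cy]); gripper_to(.062,25)
print(move_l([*g[:2],.015],.1,max_force=12), observe()['eef_pos'])
gripper_to(.012,25); hold(.3)
o=observe(); print(o['opening'],o['grasp_force'],o['eef_pos'],o['ft_force'])
move_l([*g[:2],.12],.1); hold(.2)
o=observe(); print(o['opening'],o['grasp_force'],o['time_s'])
save('wrist','w5')
a=cv2.imread('pics/w5.png');cv2.imwrite('pics/w5b.png',np.clip(a*1.4,0,255).astype(np.uint8))
```

```text
False [ 0.51960678 -0.28938614  0.01585401]
0.020418929559508907 25.60807764530182 [ 0.5205756  -0.29018647  0.01718597] [ 0.24958781 -0.08830013  8.27527412]
0.020412502068915032 24.8464635014534 24.1333
```

View pics/w5b.png

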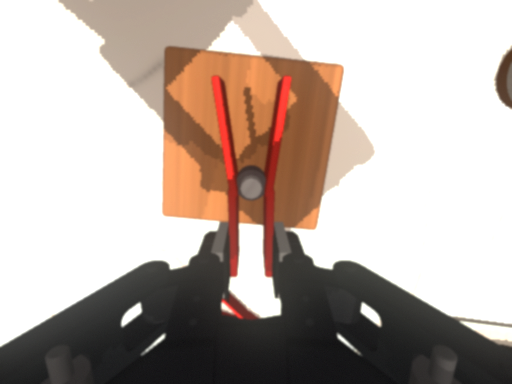

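The wrist view shows the clip gripped and fully open: jaw tips at (217,77) and (288,77), pin at (251,185), clear of the board. Next I'll measure it relative to the tool.

Run:
```python
from h import *
im,d,K,T=load('w5');P=cloud(d,K,T)
o=observe();e=o['eef_pos'];cy=o['tcp_rot'][2];print(e,o['tcp_rot'])
hsv=cv2.cvtColor(im,cv2.COLOR_RGB2HSV).astype(int);H,S,V=[hsv[...,i] for i in range(3)]
m=((H<6)|(H>174))&(S>130)&(P[...,2]>.09)&(P[...,2]<.16); m[:60]=0;m[278:]=0
R=np.array([[np.cos(cy),np.sin(cy),0],[-np.sin(cy),np.cos(cy),0],[0,0,1]])
Q=(P-e)@R.T
q=Q[m]; print(len(q),'z',np.percentile(q[:,2],[5,50,95]))
for lo in np.arange(-.02,.1,.01):
    s=q[(q[:,0]>lo)&(q[:,0]<lo+.01)]
    if len(s): print(lo.round(3),len(s),s[:,1].min().round(4),s[:,1].max().round(4),np.percentile(s[:,2],[10,50,90]).round(4))
print('xmax',q[:,0].max(),'pin',Q[185,251],Q[183:188,249:254].reshape(-1,3).mean(0))
```

```text
[ 0.51872583 -0.2887602   0.119367  ] [-3.14083362e+00 -7.41604425e-04  1.72005897e+00]
3866 z [0.01049987 0.02092931 0.0220298 ]
-0.02 9 -0.0103 0.0094 [0.0202 0.021  0.0214]
-0.01 247 -0.0104 0.0099 [0.0202 0.021  0.0218]
0.0 297 -0.0105 0.0099 [0.0203 0.0211 0.0219]
0.01 360 -0.0109 0.01 [0.0197 0.021  0.0218]
0.02 387 -0.0107 0.0097 [0.0186 0.021  0.0219]
0.03 415 -0.0107 0.0102 [0.0157 0.0209 0.0218]
0.04 484 -0.0123 0.0117 [0.0121 0.0208 0.0216]
0.05 503 -0.0137 0.0127 [0.011  0.0208 0.0217]
0.06 540 -0.0151 0.0141 [0.0132 0.0209 0.0218]
0.07 569 -0.0166 0.0154 [0.0128 0.0209 0.0219]
0.08 55 -0.0163 0.0152 [0.0198 0.021  0.0219]
xmax 0.08166985515581228 pin [ 0.035101   -0.00049157  0.01950335] [ 0.03530845 -0.00049103  0.02027919]
```

Run:
```python
from h import *
y=.2135; ex=np.array([np.cos(y),np.sin(y),0]); ey=np.array([-np.sin(y),np.cos(y),0])
edge=np.array([.5587,.0996,0]); t=edge-.061*ey; t[2]=.0735; s=t-.05*ey
r=[PI,0,y+PI/2]
movep([*s[:2],.15],r); move_l(s,.15); move_l(t,.05,max_force=8); hold(.3)
o=observe(); print(o['eef_pos']-t,o['tcp_rot'],o['opening'],o['grasp_force'],o['ft_force'],o['time_s'])
save('wrist','w6');save('scene','s6')
a=cv2.imread('pics/w6.png');b=cv2.resize(cv2.imread('pics/s6.png')[90:220,230:400],(0,0),fx=3,fy=3,interpolation=2)[:384]
b=cv2.resize(b,None,fx=.56,fy=.56*1)
c=np.zeros((384,800,3),np.uint8);c[:,:512]=a;c[:b.shape[0],512:512+b.shape[1]]=b[:384,:288]
cv2.imwrite('pics/w6b.png',np.clip(c*1.4,0,255).astype(np.uint8))
```

```text
[ 2.20208961e-05 -1.99496868e-04 -2.56978944e-05] [-3.14153161e+00 -3.03005724e-06  1.78401504e+00] 0.02026567705154393 24.85385835170746 [ 0.65223433  0.1716039  -1.02648664] 27.4
```

View pics/w6b.png

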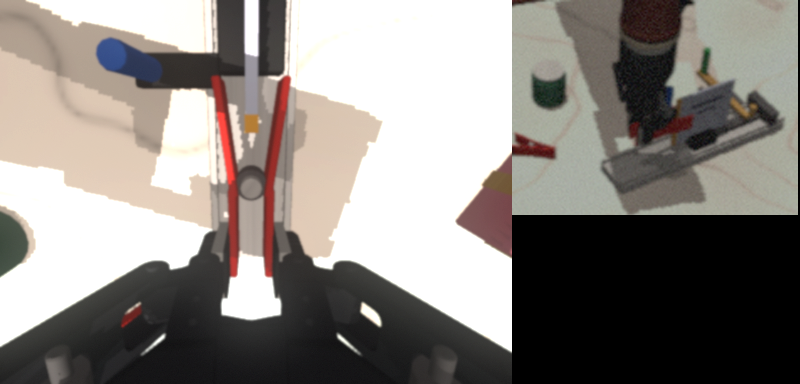

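The card stands centred between the jaws at column 252. The gilt edge is inside the tips, and nothing is touching.

```bash
python3 -c "
from plant import *
print(job_done())"
```

```text
the job is handed in; nothing more can be done
None
```

The job is handed in, but the verdict wasn't shown: by my measurements the carrier is home, the latch is across (about 0.05 rad), and the clip is held fully open and level around the card's gilt edge, touching nothing.

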